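Pull the parts tray home on the training board and bolt it in

TASK

Reach over the steel parts tray that stands at the back of the white training board, hook a fingertip behind its far lip and drag it towards you between the guides until it sits fully home, square against the front stop. Then slide the barrel bolt fully across behind the tray to lock it in, and let go. Work by feel and gently: do not ram the tray or the bolt, lift or tip the tray, spill the parts in it or disturb what lies around.

Things in the scene. Friction and masses are not known exactly. Their poses are not given: they have to be found in the camera images.
- board: White board 305 x 430 mm, 12 mm thick, fixed. Origin: on the bench, 12 mm below the board's top; x away from the robot along the tray's way (dragged to -x), y left, z up. Reaches x -95 to 210, y -240 to 190 mm. Controller and ducts at x -73 to 60, y -110 to -235, up to 80 mm above the bench. The tray holder (frame with front stop, guides, bolt) is on it at y = 0, see joint bolt.
- mouth (a point): Middle of the board's far edge, on its top face, at board x = 210 mm, y = 0; axes as the board's. Guides (30 mm high) when the holder is in mid-slot: inner faces at board y = +-83.5 from x = -60 to -5 mm, flaring to +-95 at x = 33 mm. Bolt casing: board x 42 to 82 (+-15), y 105 to 177 mm, up to 27 mm above the board's top; the knob can be pushed from its +y side or pinched.
- tray: Loose steel tray 110 (x) x 160 (y) x 45 mm high, walls 3 mm, out-turned lip 6 mm wide, 3 mm thick round its top. Origin: centre of its underside, x as the board's when in line. 0.65 to 0.9 kg with its three loose parts; slides with 1.5 to 4 N, more where it rubs or snags on a guide. Starts at board x 101 to 120 mm, up to 7 mm aside, 0.1 rad askew.
- far_lip (a point): Middle of the outer edge of the tray's far (+x) lip, 61 mm from its middle, 43.5 mm above its underside: hook fingertips behind it, pointing down, ends 15 to 25 mm above the board; 40 mm behind it is free. Over 20 N would bend it. Home: near wall square on the rigid front stop, 34 mm high. The holder's screw slots leave it 15 mm either way along x, so this point is home at board x 46 to 76 mm: feel it.
- bolt (a joint): 10 mm rod, blunt nose, along board y, 20 mm above the board's top, 7 mm (axis) beyond the far wall (1 mm beyond the far lip's edge) of a homed tray: 2 mm clear; strikes one not home. Value in m: 0 to 0.008 at start (drawn), 0.040 shot at its rigid end, nose 22 mm in behind the tray. Slides to -y, 3 N. Knob 18 mm on a 10 mm stem: board y = 153 mm minus value, knob centre 58, stem 27 to 49 mm above the board.
- contactor_mid (a point): Centre of the contactor in the tray (45 x 58 x 52 mm, grey and black), 25 mm above its underside; stays in the tray.
- terminals_mid (a point): Centre of the terminal strip in the tray (36 x 46 x 34 mm, grey); stays in the tray.
- pushbutton_mid (a point): Centre of the push-button unit in the tray (28 x 34 x 34 mm), stays in the tray.
- spare_contactor: Bystander on the board, right of the tray's path: contactor 42 x 56 x 48 mm. Origin: centre of its underside.
- ferrule_jar: Bystander on the board, left and behind the bolt: small clear jar 38 mm across, 50 mm high. Origin: centre of its underside.
- screwdriver: Bystander on the bench left of the board: screwdriver 190 mm long, lying.
- multimeter: Bystander on the bench right of the board: multimeter 150 x 78 x 42 mm.
- wrench: Bystander on the bench left of the board: spanner 160 mm long, lying.
- conduit_offcut: Bystander on the bench right of the board: piece of grey conduit, 20 mm across, 140 mm long, lying.
Things that resemble listed ones, but are neither listed nor needed, are in the scene too. Of the things that look like the tray, the larger one is meant. Leave any green look-alike of the part that bears contactor_mid alone.

How it is judged:
On the way, in this order (a step that is already met when the one before it is completed fails the run):
1. The fingers drag the tray by its far side (contact force between the fingers and tray above 0.5 N and distance of tray from where it was at the start of the episode above 0.02 m and x of the grasp point in the frame of tray above 0.035 m), for 0.2 s.
2. The tray is drawn into the holder, the bolt not yet shot (x of tray in the frame of board between -0.0175 and 0.0175 m and y of tray in the frame of board between -0.006 and 0.006 m and z of tray in the frame of board below 0.0145 m and angle between the x axis of tray and the x axis of board, either way round below 0.03 rad and value of joint bolt below 0.02 m), for 0.2 s.
3. The bolt is shot fully across (value of joint bolt above 0.037 m), for 0.2 s.
At the end, for the whole second after the job is handed in: The tray stands flat in the holder (within the 15 mm by which the holder may be shifted, plus 2.5 mm), within 6 mm of the bay's middle line, square within 0.03 rad and at rest, its three parts in it; the bolt is shot to within 3 mm of its end, which only a tray home on the stop allows (x of tray in the frame of board between -0.0175 and 0.0175 m and y of tray in the frame of board between -0.006 and 0.006 m and z of tray in the frame of board below 0.0145 m and angle between the x axis of tray and the x axis of board, either way round below 0.03 rad and value of joint bolt above 0.037 m and linear speed of tray below 0.01 m/s and x of contactor_mid in the frame of tray between -0.055 and 0.055 m and y of contactor_mid in the frame of tray between -0.08 and 0.08 m and z of contactor_mid in the frame of tray between 0 and 0.05 m and x of terminals_mid in the frame of tray between -0.055 and 0.055 m and y of terminals_mid in the frame of tray between -0.08 and 0.08 m and z of terminals_mid in the frame of tray between 0 and 0.05 m and x of pushbutton_mid in the frame of tray between -0.055 and 0.055 m and y of pushbutton_mid in the frame of tray between -0.08 and 0.08 m and z of pushbutton_mid in the frame of tray between 0 and 0.05 m); the robot touches nothing.
It fails at once if The robot presses on the tray with more than 20 N (contact force between the fingers and tray above 20 N).
It fails at once if The robot presses on anything (the bolt at its end, say) with more than 45 N (contact force between the fingers and anything else above 45 N).
It fails at once if The tray is lifted by more than 12 mm or tipped by more than 0.12 rad (z of tray in the frame of board above 0.024 m or angle between tray's own z axis and vertical above 0.12 rad).
It fails at once if A part is spilled from the tray (distance between any of contactor_mid, terminals_mid, pushbutton_mid and tray above 0.12 m).
It fails at once if A bystander is moved by more than 15 mm (distance of any of spare_contactor, ferrule_jar, screwdriver, multimeter, wrench, conduit_offcut from where it was at the start of the episode above 0.015 m).
It also fails if it takes over 61 s, if anything falls off the work surface, if the arm or the gripper's body presses on something with over 40 N, if the wrist force passes 120 N, or if a joint passes its speed limit or range.

ROBOT

A 6-joint arm with a two-finger parallel gripper is mounted at the origin on the work surface. World frame = base frame: x ahead of the robot, y to its left, z up, the work surface at z = 0. Lengths are in m, angles in rad, forces in N, time in s.
With the tool pointing down it reaches from about 0.325 to 0.775 m from the base axis. Payload 9.3 kg.
Tool frame: the origin (TCP) lies at the very end of the fingers, on their centre line; the grasp point (between the pads) lies 19 mm behind it; z points along the fingers, y is the line along which they close (so a half turn about z gives the same grasp; the last joint's range is limited). The gripper opens to 85 mm and grips with 20 to 120 N. Pads are 22 mm wide; open, the fingers measure 114 mm over their backs; the gripper's body (76 mm by 85 mm) begins 54 mm behind the grasp point. The pads swing forward as they close: fully open they stand 13 mm farther back than shut.
Start: joints at [1.136, 0.259, 0.021, 1.334, 0, 1.418], TCP at [0.153, 0.528, 0.231] pointing down, gripper open.
Joint ranges: [-3.04, 3.04], [-0.91, 1.82], [-1.04, 1.36], [-1.92, 1.95], [-1.52, 1.45], [-3.14, 3.14]. Speed limits (rad/s): [2.22, 2.22, 2.79, 3.14, 3.14, 3.14].

INTERFACE

Orientations are given as [roll, pitch, yaw] about the fixed x, y, z axes, in that order (R = Rz(yaw) Ry(pitch) Rx(roll)).
In Python, from cell import robot gives the robot as it stands.
- The arm moves only by the tool apply_moves, never from a script. Its argument "targets" is a list of rows, each an object with "grip": the closure, from 0 (fully open) to 1 (shut); "slide": the shift along the world's x, y, z in mm, a list of three; "delta_rot": the turn, a rotation vector about the world's x, y, z in degrees, a list of three. A call has exactly 10 rows; each row is the pose to reach, as a shift and turn from the pose commanded when the call began; what a row does not reach only later rows make up. A row lasts 1/10 s, in which the tool goes at most 50 mm and 8.59 degrees, less where a joint would pass 70% of its speed; a pose out of reach is approached as far as the arm can. A call with a gripper value outside its range is refused whole. The fingers move at their own pace and stop on an object; the grip force is fixed at half the most. Time passes only in rows, so rows that repeat a pose let the fingers close, or fill a call up. It gives the time, the measured TCP pose, the force, the opening and the grip force at its end, in the units of the state.
- robot.read_state(): the state, without advancing time (a new reading comes with each control period).
- robot.snapshot(name): name is "side" or "top"; returns (picture, depth): 480x640x3 uint8, red, green, blue; 480x640 float32, m along the optical axis (not along the pixel's ray), 0 where there is no reading.
- robot.camera_model(name): a dict with "vfov" (degrees; the focal length in pixels is half the picture's height over the tangent of half this angle, whatever the lens; pixels are square), "cx", "cy" (the principal point, pixels), "dist_coeffs" ([k1, k2, p1, p2, k3] as OpenCV has them; the pictures are not rectified), "extrinsics" (4x4, takes a point from world to camera coordinates). Camera axes: x right, y down, z forward; pixel columns grow to the right and rows downward; lengths in m; the calibration is good to about 2 mm. A picture is of the moment at which its call begins. camera_model takes no time and is no camera call.
- robot.job_done(): hands the job in; it is judged then, once.
The state is a dict: "clock": time; "joints": joint angles; "dq": joint speeds; "tau": joint torques, N m; "tcp_pos": TCP position; "orientation": TCP orientation; "contact_force": force on the tool from outside, world axes, zero at the start; "torque": the same for the moment, N m; "opening": finger opening in m; "grasp_force": force on a finger pad.
Only numpy, scipy, OpenCV 4.12 (cv2) and the standard library are available. Lean on these libraries where they do the work, as an engineer would, in place of code of your own. Each camera call takes 0.05 s, during which the arm holds its last target. There are 200 camera calls.

## Working session

There is one attempt and no reset: what is moved stays moved. The work goes in short steps, Python scripts to look and compute and a tool call to move; the robot and the scene stay as the last step left them, time stands still between calls to the robot, and variables do not carry over. Pictures are saved under pics/ and viewed, at most 10 in all, crops included, and the job is handed in when it is done.

Besides the shell and the picture viewer there is one more tool, called after "Call:" as name(argument=value, ...), one argument or row to a line, values as JSON. apply_moves: Moves the arm, as the interface text tells. Its arguments: {"type":"object","properties":{"targets":{"type":"array"}},"required":["targets"]}

```bash
mkdir -p pics; cat > h.py <<'E'
import numpy as np, cv2
from cell import robot
def snap(n,f=None):
    p,d=robot.snapshot(n); 
    if f: cv2.imwrite('pics/'+f,p[:,:,::-1]); np.save('pics/'+f[:-4]+'_d.npy',d)
    return p,d
def K(n):
    m=robot.camera_model(n); f=240/np.tan(np.radians(m['vfov'])/2)
    return np.array([[f,0,m['cx']],[0,f,m['cy']],[0,0,1]]),np.array(m['dist_coeffs'],float),np.array(m['extrinsics'])
def ray(n,uv):
    k,d,E=K(n); q=cv2.undistortPoints(np.array(uv,float).reshape(-1,1,2),k,d).reshape(-1,2)
    v=np.c_[q,np.ones(len(q))]; R,t=E[:3,:3],E[:3,3]
    return -R.T@t, v@R
def onz(n,uv,z):
    c,v=ray(n,uv); return c+v*((z-c[2])/v[:,2])[:,None]
def depth_pts(n,uv,d):
    c,v=ray(n,uv); return c+v*np.array(d)[:,None]
def proj(n,P):
    k,d,E=K(n); return cv2.projectPoints(np.array(P,float).reshape(-1,1,3),cv2.Rodrigues(E[:3,:3])[0],E[:3,3],k,d)[0].reshape(-1,2)
E
python3 - <<'E'
from h import *
for n in('top','side'):
    snap(n,n+'0.png'); print(n,K(n))
print(robot.read_state())
E
```

```text
top (array([[498.50506513,   0.        , 318.37991025],
       [  0.        , 498.50506513, 242.76954723],
       [  0.        ,   0.        ,   1.        ]]), array([-0.013305,  0.      ,  0.      ,  0.      ,  0.      ]), array([[ 2.84616394e-02, -9.99594885e-01, -3.17847047e-05,
        -6.10819556e-02],
       [-9.90877370e-01, -2.82092337e-02, -1.31781168e-01,
         5.64743769e-01],
       [ 1.31726885e-01,  3.78220282e-03, -9.91278832e-01,
         1.16368708e+00],
       [ 0.00000000e+00,  0.00000000e+00,  0.00000000e+00,
         1.00000000e+00]]))
side (array([[500.5743719 ,   0.        , 323.07154739],
       [  0.        , 500.5743719 , 227.32296328],
       [  0.        ,   0.        ,   1.        ]]), array([-0.14446027,  0.        ,  0.        ,  0.        ,  0.        ]), array([[-0.9718135 , -0.23572958,  0.00317488,  0.55419581],
       [-0.18308476,  0.74616012, -0.64009769,  0.17491217],
       [ 0.14852099, -0.62263685, -0.76828697,  1.30226997],
       [ 0.        ,  0.        ,  0.        ,  1.        ]]))
{'clock': 0.1, 'joints': array([1.13639331e+00, 2.59129663e-01, 2.08130566e-02, 1.33370435e+00,
       1.03369975e-05, 1.41820776e+00]), 'dq': array([-1.03899300e-03, -1.28679071e-03,  1.06279343e-04, -9.30375098e-04,
        3.44634836e-05, -1.18406785e-03]), 'tau': array([ 5.01349699e-03, -5.56696808e+01,  3.45071411e+01,  1.16869321e-02,
       -1.39681865e-04, -2.17584329e-05]), 'tcp_pos': array([0.15283732, 0.52806238, 0.23072033]), 'orientation': array([-3.14038382e+00, -1.96357632e-04,  2.85977807e+00]), 'contact_force': array([-0.8502748 , -0.6161816 ,  0.75534928]), 'torque': array([-0.01521305, -0.03827331,  0.00675023]), 'grasp_force': 0.0, 'opening': 0.08512032245402766}
```

View pics/top0.png

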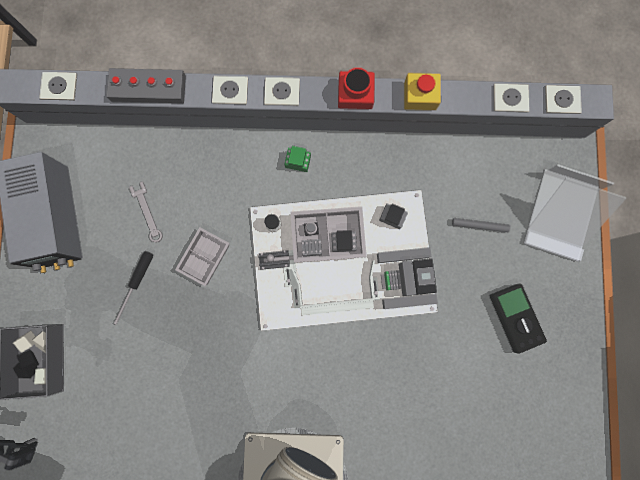

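View pics/side0.png

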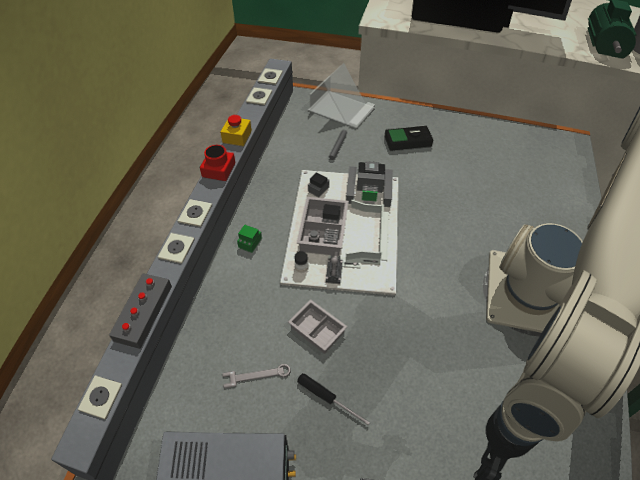

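The top view shows the board at px (250–438, 191–330), the tray at (296–363, 210–262), the bolt casing at about (273, 260), the jar at (272, 221) and the spare contactor at (393, 215). The smaller tray at (201, 256) is the decoy. Next I measure the board and look closer.

```bash
python3 - <<'E'
from h import *
p=cv2.imread('pics/top0.png')
hsv=cv2.cvtColor(p,cv2.COLOR_BGR2HSV)
m=((hsv[:,:,2]>205)&(hsv[:,:,1]<30)).astype(np.uint8); m[:180]=0;m[340:]=0;m[:,:235]=0;m[:,450:]=0
c=np.vstack(cv2.findContours(m,0,2)[0]); h=cv2.convexHull(c).reshape(-1,2)
w=onz('top',h,0.012)[:,:2]
r=cv2.minAreaRect((w*1000).astype(np.float32)); print(r, cv2.boxPoints(r))
x0,y0=235,180
cr=cv2.resize(p[180:340,240:445],None,fx=3.7,fy=3.7,interpolation=cv2.INTER_CUBIC); cv2.imwrite('pics/crop1.png',cr)
s=cv2.imread('pics/side0.png'); cv2.imwrite('pics/crop2.png',cv2.resize(s[150:305,270:410],None,fx=3.8,fy=3.8,interpolation=cv2.INTER_CUBIC))
E
```

```text
((532.211669921875, -104.24418640136719), (302.6585693359375, 428.0044250488281), 7.478977680206299) [[ 354.31476   88.24005]
 [ 410.02484 -336.1232 ]
 [ 710.1086  -296.72842]
 [ 654.3985   127.63483]]
```

View pics/crop1.png

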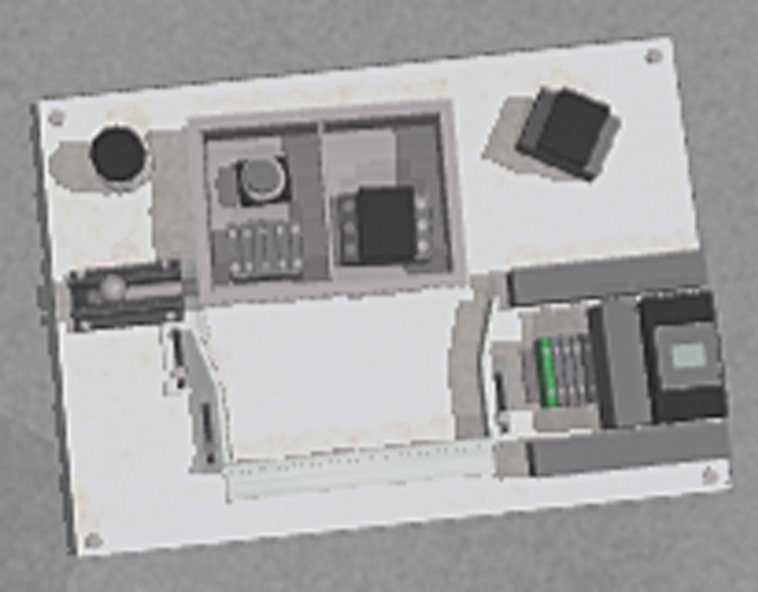

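View pics/crop2.png

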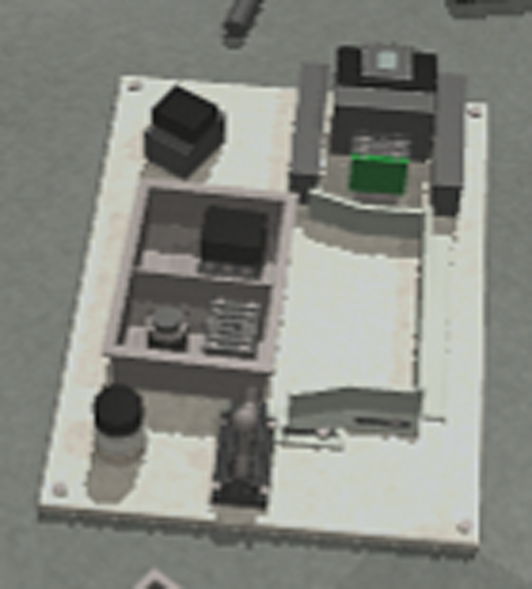

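The crops show the tray's lip corners at crop px (188,117), (452,98), (468,285), (193,305), the knob at (113,287) in its drawn position, the jar cap at (118,153) and the front stop strip along (225,465)–(495,445).

```bash
cat >> h.py <<'E'
B0=np.array([.472,-.087]); A=np.radians(7.48); BR=np.array([[np.cos(A),-np.sin(A)],[np.sin(A),np.cos(A)]])
def tob(w): return (np.asarray(w)[...,:2]-B0)@BR
def tow(b): return np.asarray(b)@BR.T+B0
E
python3 - <<'E'
from h import *
np.set_printoptions(precision=4,suppress=True)
f=lambda q:np.array(q)/3.7+[240,180]
t=onz('top',f([[188,117],[452,98],[468,285],[193,305]]),.057); print('tray lip board',tob(t)*1e3)
b=tob(t); e=b[0]-b[1]; print('yaw',np.arctan2(-e[0],e[1]),np.arctan2(-(b[3]-b[2])[0],(b[3]-b[2])[1]), 'c',b.mean(0))
print('knob',tob(onz('top',f([[113,287]]),.070))*1e3)
print('casing',tob(onz('top',f([[68,272],[180,260],[183,318],[75,328]]),.037))*1e3)
print('stop far edge',tob(onz('top',f([[228,465],[493,446],[230,500],[495,472]]),.046))*1e3)
print('jar',tob(onz('top',f([[118,153]]),.062))*1e3,'spare',tob(onz('top',f([[570,130]]),.06))*1e3)
k=f([[113,287]]).astype(int)[0]
g=lambda q:np.array(q)/3.8+[270,150]
t2=onz('side',g([[138,182],[298,195],[272,370],[104,352]]),.057);print('side tray',tob(t2)*1e3)
print('side knob',tob(onz('side',g([[250,408]]),.070))*1e3)
far=tow(b[:2].mean(0)); print('far lip world',far)
E
```

```text
tray lip board [[177.7369  87.5392]
 [172.7865 -83.5066]
 [ 50.9699 -79.872 ]
 [ 56.1065  95.9018]]
yaw -0.028934071043132337 -0.029214706717676807 c [0.1144 0.005 ]
knob [[ 71.32   144.4752]]
casing [[ 87.7518 175.5112]
 [ 88.1523 102.3805]
 [ 50.3156 104.0071]
 [ 50.9717 174.1472]]
stop far edge [[-46.7402  83.9466]
 [-52.0068 -85.1055]
 [-68.8039  84.8359]
 [-68.4547 -84.4655]]
jar [[157.9222 134.2541]] spare [[ 143.6149 -156.3836]]
side tray [[173.5321 -75.0079]
 [ 51.8586 -75.0016]
 [ 57.4633  92.8885]
 [176.256   89.9551]]
side knob [[ 69.1521 136.9077]]
far lip world [ 0.6455 -0.0622]
```

Call:
apply_moves(
  targets=[
    {"grip": 0.3, "slide": [31, -36, 0], "delta_rot": [0, 0, 2.35]},
    {"grip": 0.3, "slide": [62, -72, 0], "delta_rot": [0, 0, 4.7]},
    {"grip": 0.3, "slide": [93, -108, 0], "delta_rot": [0, 0, 7.05]},
    {"grip": 0.3, "slide": [124, -144, 0], "delta_rot": [0, 0, 9.4]},
    {"grip": 0.3, "slide": [155, -180, 0], "delta_rot": [0, 0, 11.75]},
    {"grip": 0.3, "slide": [186, -216, 0], "delta_rot": [0, 0, 14.1]},
    {"grip": 0.3, "slide": [217, -252, 0], "delta_rot": [0, 0, 16.45]},
    {"grip": 0.3, "slide": [248, -288, 0], "delta_rot": [0, 0, 18.8]},
    {"grip": 0.3, "slide": [279, -324, 0], "delta_rot": [0, 0, 21.15]},
    {"grip": 0.3, "slide": [310, -360, 0], "delta_rot": [0, 0, 23.5]},
  ],
)

```text
clock: 1.1
tcp_pos: [0.4638, 0.1665, 0.2312]
orientation: [3.142, -0.0, -3.012]
contact_force: [0.1, 1.6, 0.2]
opening: 0.0601
grasp_force: 0.0
```

Call:
apply_moves(
  targets=[
    {"grip": 0.3, "slide": [35, -35, 0], "delta_rot": [0, 0, 0]},
    {"grip": 0.3, "slide": [70, -70, 0], "delta_rot": [0, 0, 0]},
    {"grip": 0.3, "slide": [105, -105, -5], "delta_rot": [0, 0, 0]},
    {"grip": 0.3, "slide": [138, -138, -15], "delta_rot": [0, 0, 0]},
    {"grip": 0.3, "slide": [170, -170, -30], "delta_rot": [0, 0, 0]},
    {"grip": 0.3, "slide": [195, -200, -50], "delta_rot": [0, 0, 0]},
    {"grip": 0.3, "slide": [205, -226, -70], "delta_rot": [0, 0, 0]},
    {"grip": 0.3, "slide": [205, -226, -90], "delta_rot": [0, 0, 0]},
    {"grip": 0.3, "slide": [205, -226, -110], "delta_rot": [0, 0, 0]},
    {"grip": 0.3, "slide": [205, -226, -130], "delta_rot": [0, 0, 0]},
  ],
)

```text
clock: 2.1
tcp_pos: [0.6677, -0.0581, 0.0997]
orientation: [3.141, -0.001, -3.014]
contact_force: [-0.1, -0.1, -1.1]
opening: 0.0596
grasp_force: 0.0
```

```bash
python3 - <<'E'
from h import *
p,d=snap('side','s1.png')
q=cv2.imread('pics/s1.png'); print(proj('side',[[.6677,-.0581,.0997]]))
a=cv2.resize(q[150:305,270:410],None,fx=3.8,fy=3.8,interpolation=cv2.INTER_CUBIC); cv2.imwrite('pics/c3.png',a)
E
```

```text
[[293.42284851 207.29178441]]
```

View pics/c3.png

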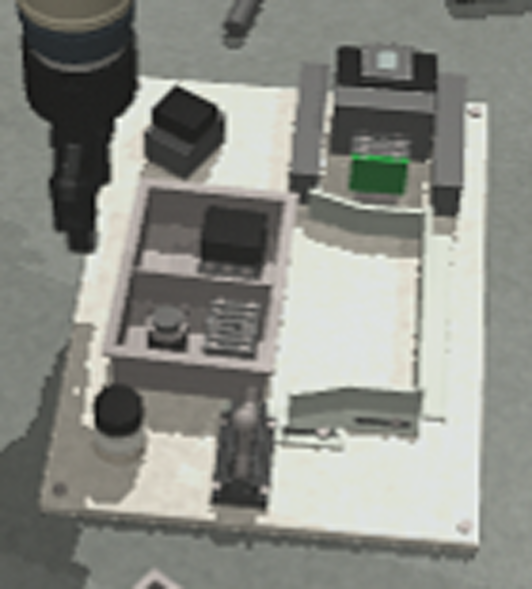

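The fingers (crop px (80,245)) are clear behind the far lip at (125,260), so I descend.

Call:
apply_moves(
  targets=[
    {"grip": 0.3, "slide": [0, 0, -20], "delta_rot": [0, 0, 0]},
    {"grip": 0.3, "slide": [0, 0, -40], "delta_rot": [0, 0, 0]},
    {"grip": 0.3, "slide": [0, 0, -55], "delta_rot": [0, 0, 0]},
    {"grip": 0.3, "slide": [0, 0, -65], "delta_rot": [0, 0, 0]},
    {"grip": 0.3, "slide": [0, 0, -72], "delta_rot": [0, 0, 0]},
    {"grip": 0.3, "slide": [0, 0, -75], "delta_rot": [0, 0, 0]},
    {"grip": 0.3, "slide": [-2, -0.3, -75], "delta_rot": [0, 0, 0]},
    {"grip": 0.3, "slide": [-4, -0.5, -75], "delta_rot": [0, 0, 0]},
    {"grip": 0.3, "slide": [-6, -0.8, -75], "delta_rot": [0, 0, 0]},
    {"grip": 0.3, "slide": [-8, -1, -75], "delta_rot": [0, 0, 0]},
  ],
)

```text
clock: 3.15
tcp_pos: [0.6599, -0.0588, 0.0268]
orientation: [-3.141, 0.001, -3.013]
contact_force: [-0.2, 0.6, -0.6]
opening: 0.0598
grasp_force: 0.0
```

Call:
apply_moves(
  targets=[
    {"grip": 0.3, "slide": [-1, -0.1, 0], "delta_rot": [0, 0, 0]},
    {"grip": 0.3, "slide": [-2, -0.3, 0], "delta_rot": [0, 0, 0]},
    {"grip": 0.3, "slide": [-3, -0.4, 0], "delta_rot": [0, 0, 0]},
    {"grip": 0.3, "slide": [-4, -0.5, 0], "delta_rot": [0, 0, 0]},
    {"grip": 0.3, "slide": [-5, -0.7, 0], "delta_rot": [0, 0, 0]},
    {"grip": 0.3, "slide": [-6, -0.8, 0], "delta_rot": [0, 0, 0]},
    {"grip": 0.3, "slide": [-7, -0.9, 0], "delta_rot": [0, 0, 0]},
    {"grip": 0.3, "slide": [-8, -1, 0], "delta_rot": [0, 0, 0]},
    {"grip": 0.3, "slide": [-9, -1.2, 0], "delta_rot": [0, 0, 0]},
    {"grip": 0.3, "slide": [-10, -1.3, 0], "delta_rot": [0, 0, 0]},
  ],
)

```text
clock: 4.15
tcp_pos: [0.6501, -0.0601, 0.0264]
orientation: [-3.141, 0.0, -3.013]
contact_force: [4.9, 0.0, 2.4]
opening: 0.0599
grasp_force: 2.1
```

Call:
apply_moves(
  targets=[
    {"grip": 0.3, "slide": [-2, -0.4, -0.5], "delta_rot": [0, 0, 0]},
    {"grip": 0.3, "slide": [-4, -0.7, -1], "delta_rot": [0, 0, 0]},
    {"grip": 0.3, "slide": [-6.5, -1.1, -1], "delta_rot": [0, 0, 0]},
    {"grip": 0.3, "slide": [-9, -1.6, -1], "delta_rot": [0, 0, 0]},
    {"grip": 0.3, "slide": [-11.5, -2, -1], "delta_rot": [0, 0, 0]},
    {"grip": 0.3, "slide": [-14, -2.5, -1], "delta_rot": [0, 0, 0]},
    {"grip": 0.3, "slide": [-16.5, -2.9, -1], "delta_rot": [0, 0, 0]},
    {"grip": 0.3, "slide": [-19, -3.4, -1], "delta_rot": [0, 0, 0]},
    {"grip": 0.3, "slide": [-21.5, -3.8, -1], "delta_rot": [0, 0, 0]},
    {"grip": 0.3, "slide": [-24, -4.3, -1], "delta_rot": [0, 0, 0]},
  ],
)

```text
clock: 5.15
tcp_pos: [0.6257, -0.0643, 0.0252]
orientation: [3.142, -0.0, -3.013]
contact_force: [3.7, 0.5, 1.1]
opening: 0.0597
grasp_force: 1.8
```

Call:
apply_moves(
  targets=[
    {"grip": 0.3, "slide": [-2, -0.4, 0], "delta_rot": [0, 0, 0]},
    {"grip": 0.3, "slide": [-4, -0.7, 0], "delta_rot": [0, 0, 0]},
    {"grip": 0.3, "slide": [-6, -1.1, 0], "delta_rot": [0, 0, 0]},
    {"grip": 0.3, "slide": [-8, -1.4, 0], "delta_rot": [0, 0, 0]},
    {"grip": 0.3, "slide": [-10, -1.8, 0], "delta_rot": [0, 0, 0]},
    {"grip": 0.3, "slide": [-12, -2.1, 0], "delta_rot": [0, 0, 0]},
    {"grip": 0.3, "slide": [-14, -2.5, 0], "delta_rot": [0, 0, 0]},
    {"grip": 0.3, "slide": [-16, -2.8, 0], "delta_rot": [0, 0, 0]},
    {"grip": 0.3, "slide": [-18, -3.2, 0], "delta_rot": [0, 0, 0]},
    {"grip": 0.3, "slide": [-20, -3.5, 0], "delta_rot": [0, 0, 0]},
  ],
)

```text
clock: 6.15
tcp_pos: [0.6057, -0.0678, 0.0252]
orientation: [-3.142, -0.0, -3.013]
contact_force: [3.2, 1.0, 0.6]
opening: 0.0597
grasp_force: 1.6
```

```bash
python3 - <<'E'
from h import *
snap('top','t2.png'); q=cv2.imread('pics/t2.png')
s=robot.read_state(); print(tob(s['tcp_pos']))
cv2.imwrite('pics/c4.png',cv2.resize(q[180:340,240:445],None,fx=3.7,fy=3.7,interpolation=cv2.INTER_CUBIC))
E
```

```text
[0.1347661  0.00159859]
```

View pics/c4.png

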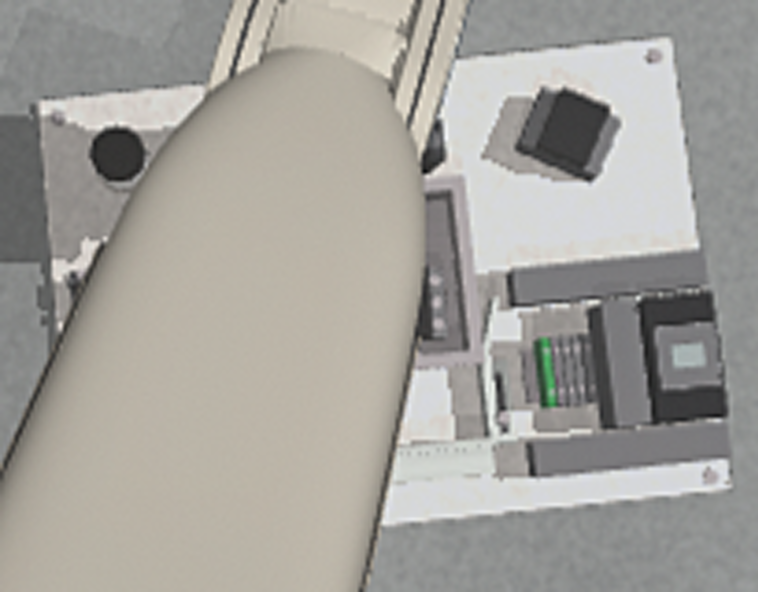

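The right lip edge is visible from (465,178) to (482,358) in the crop, with the arm hiding the rest. I check its y and yaw.

```bash
python3 - <<'E'
from h import *
b=tob(onz('top',np.array([[465,178],[482,358]])/3.7+[240,180],.057))*1e3; print(b)
# side view, measure without viewing: save crop
snap('side','s2.png'); q=cv2.imread('pics/s2.png')
cv2.imwrite('pics/c5.png',cv2.resize(q[150:305,270:410],None,fx=3.8,fy=3.8,interpolation=cv2.INTER_CUBIC))
E
```

```text
[[119.86374503 -85.87402642]
 [  3.79212604 -83.38546998]]
```

View pics/c5.png

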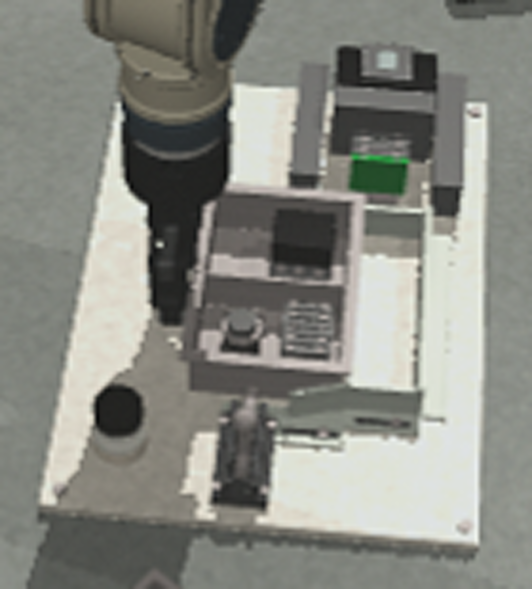

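The tray is nearly in line and entering the guides (near wall at the flare). I carry on slowly.

Call:
apply_moves(
  targets=[
    {"grip": 0.3, "slide": [-1.5, -0.2, 0], "delta_rot": [0, 0, 0]},
    {"grip": 0.3, "slide": [-3, -0.4, 0], "delta_rot": [0, 0, 0]},
    {"grip": 0.3, "slide": [-4.5, -0.7, 0], "delta_rot": [0, 0, 0]},
    {"grip": 0.3, "slide": [-6, -0.9, 0], "delta_rot": [0, 0, 0]},
    {"grip": 0.3, "slide": [-7.5, -1.1, 0], "delta_rot": [0, 0, 0]},
    {"grip": 0.3, "slide": [-9, -1.3, 0], "delta_rot": [0, 0, 0]},
    {"grip": 0.3, "slide": [-10.5, -1.5, 0], "delta_rot": [0, 0, 0]},
    {"grip": 0.3, "slide": [-12, -1.8, 0], "delta_rot": [0, 0, 0]},
    {"grip": 0.3, "slide": [-13.5, -2, 0], "delta_rot": [0, 0, 0]},
    {"grip": 0.3, "slide": [-15, -2.2, 0], "delta_rot": [0, 0, 0]},
  ],
)

```text
clock: 7.25
tcp_pos: [0.5908, -0.07, 0.0253]
orientation: [-3.142, -0.0, -3.013]
contact_force: [2.9, 0.7, -0.2]
opening: 0.0599
grasp_force: 1.5
```

Call:
apply_moves(
  targets=[
    {"grip": 0.3, "slide": [-1.5, -0.2, 0], "delta_rot": [0, 0, 0]},
    {"grip": 0.3, "slide": [-3, -0.4, 0], "delta_rot": [0, 0, 0]},
    {"grip": 0.3, "slide": [-4.5, -0.6, 0], "delta_rot": [0, 0, 0]},
    {"grip": 0.3, "slide": [-6, -0.8, 0], "delta_rot": [0, 0, 0]},
    {"grip": 0.3, "slide": [-7.5, -1, 0], "delta_rot": [0, 0, 0]},
    {"grip": 0.3, "slide": [-9, -1.2, 0], "delta_rot": [0, 0, 0]},
    {"grip": 0.3, "slide": [-10.5, -1.4, 0], "delta_rot": [0, 0, 0]},
    {"grip": 0.3, "slide": [-12, -1.6, 0], "delta_rot": [0, 0, 0]},
    {"grip": 0.3, "slide": [-13.5, -1.8, 0], "delta_rot": [0, 0, 0]},
    {"grip": 0.3, "slide": [-15, -2, 0], "delta_rot": [0, 0, 0]},
  ],
)

```text
clock: 8.25
tcp_pos: [0.5758, -0.072, 0.0253]
orientation: [3.142, -0.0, -3.013]
contact_force: [2.8, 0.7, -1.1]
opening: 0.06
grasp_force: 1.4
```

Call:
apply_moves(
  targets=[
    {"grip": 0.3, "slide": [-1.5, -0.2, 0], "delta_rot": [0, 0, 0]},
    {"grip": 0.3, "slide": [-3, -0.4, 0], "delta_rot": [0, 0, 0]},
    {"grip": 0.3, "slide": [-4.5, -0.6, 0], "delta_rot": [0, 0, 0]},
    {"grip": 0.3, "slide": [-6, -0.8, 0], "delta_rot": [0, 0, 0]},
    {"grip": 0.3, "slide": [-7.5, -1, 0], "delta_rot": [0, 0, 0]},
    {"grip": 0.3, "slide": [-9, -1.2, 0], "delta_rot": [0, 0, 0]},
    {"grip": 0.3, "slide": [-10.5, -1.4, 0], "delta_rot": [0, 0, 0]},
    {"grip": 0.3, "slide": [-12, -1.6, 0], "delta_rot": [0, 0, 0]},
    {"grip": 0.3, "slide": [-13.5, -1.8, 0], "delta_rot": [0, 0, 0]},
    {"grip": 0.3, "slide": [-15, -2, 0], "delta_rot": [0, 0, 0]},
  ],
)

```text
clock: 9.25
tcp_pos: [0.5608, -0.074, 0.0253]
orientation: [3.142, 0.0, -3.013]
contact_force: [2.1, 0.6, -1.5]
opening: 0.0597
grasp_force: 1.3
```

Call:
apply_moves(
  targets=[
    {"grip": 0.3, "slide": [-0.5, -0.1, 0], "delta_rot": [0, 0, 0]},
    {"grip": 0.3, "slide": [-1, -0.1, 0], "delta_rot": [0, 0, 0]},
    {"grip": 0.3, "slide": [-1.5, -0.2, 0], "delta_rot": [0, 0, 0]},
    {"grip": 0.3, "slide": [-2, -0.3, 0], "delta_rot": [0, 0, 0]},
    {"grip": 0.3, "slide": [-2.5, -0.3, 0], "delta_rot": [0, 0, 0]},
    {"grip": 0.3, "slide": [-3, -0.4, 0], "delta_rot": [0, 0, 0]},
    {"grip": 0.3, "slide": [-3.5, -0.5, 0], "delta_rot": [0, 0, 0]},
    {"grip": 0.3, "slide": [-4, -0.5, 0], "delta_rot": [0, 0, 0]},
    {"grip": 0.3, "slide": [-4.5, -0.6, 0], "delta_rot": [0, 0, 0]},
    {"grip": 0.3, "slide": [-5, -0.7, 0], "delta_rot": [0, 0, 0]},
  ],
)

```text
clock: 10.25
tcp_pos: [0.5559, -0.0747, 0.0253]
orientation: [3.142, 0.0, -3.013]
contact_force: [3.0, 0.9, -1.8]
opening: 0.0596
grasp_force: 1.3
```

Call:
apply_moves(
  targets=[
    {"grip": 0.3, "slide": [-0.3, 0, 0], "delta_rot": [0, 0, 0]},
    {"grip": 0.3, "slide": [-0.6, -0.1, 0], "delta_rot": [0, 0, 0]},
    {"grip": 0.3, "slide": [-0.9, -0.1, 0], "delta_rot": [0, 0, 0]},
    {"grip": 0.3, "slide": [-1.2, -0.2, 0], "delta_rot": [0, 0, 0]},
    {"grip": 0.3, "slide": [-1.5, -0.2, 0], "delta_rot": [0, 0, 0]},
    {"grip": 0.3, "slide": [-1.5, -0.2, 0], "delta_rot": [0, 0, 0]},
    {"grip": 0.3, "slide": [-1.5, -0.2, 0], "delta_rot": [0, 0, 0]},
    {"grip": 0.3, "slide": [-1.5, -0.2, 0], "delta_rot": [0, 0, 0]},
    {"grip": 0.3, "slide": [-1.5, -0.2, 0], "delta_rot": [0, 0, 0]},
    {"grip": 0.3, "slide": [-1.5, -0.2, 0], "delta_rot": [0, 0, 0]},
  ],
)

```text
clock: 11.25
tcp_pos: [0.5544, -0.0749, 0.0253]
orientation: [3.142, -0.0, -3.013]
contact_force: [1.5, 0.4, -2.0]
opening: 0.0601
grasp_force: 1.0
```

Call:
apply_moves(
  targets=[
    {"grip": 0.3, "slide": [-0.2, 0, 0], "delta_rot": [0, 0, 0]},
    {"grip": 0.3, "slide": [-0.4, -0.1, 0], "delta_rot": [0, 0, 0]},
    {"grip": 0.3, "slide": [-0.6, -0.1, 0], "delta_rot": [0, 0, 0]},
    {"grip": 0.3, "slide": [-0.8, -0.1, 0], "delta_rot": [0, 0, 0]},
    {"grip": 0.3, "slide": [-1, -0.1, 0], "delta_rot": [0, 0, 0]},
    {"grip": 0.3, "slide": [-1, -0.1, 0], "delta_rot": [0, 0, 0]},
    {"grip": 0.3, "slide": [-1, -0.1, 0], "delta_rot": [0, 0, 0]},
    {"grip": 0.3, "slide": [-1, -0.1, 0], "delta_rot": [0, 0, 0]},
    {"grip": 0.3, "slide": [-1, -0.1, 0], "delta_rot": [0, 0, 0]},
    {"grip": 0.3, "slide": [-1, -0.1, 0], "delta_rot": [0, 0, 0]},
  ],
)

```text
clock: 12.25
tcp_pos: [0.5534, -0.075, 0.0253]
orientation: [3.142, -0.0, -3.013]
contact_force: [2.4, -0.2, -2.0]
opening: 0.0599
grasp_force: 1.1
```

Call:
apply_moves(
  targets=[
    {"grip": 0.3, "slide": [-0.2, 0, 0], "delta_rot": [0, 0, 0]},
    {"grip": 0.3, "slide": [-0.4, -0.1, 0], "delta_rot": [0, 0, 0]},
    {"grip": 0.3, "slide": [-0.6, -0.1, 0], "delta_rot": [0, 0, 0]},
    {"grip": 0.3, "slide": [-0.8, -0.1, 0], "delta_rot": [0, 0, 0]},
    {"grip": 0.3, "slide": [-1, -0.1, 0], "delta_rot": [0, 0, 0]},
    {"grip": 0.3, "slide": [-1.2, -0.2, 0], "delta_rot": [0, 0, 0]},
    {"grip": 0.3, "slide": [-1.2, -0.2, 0], "delta_rot": [0, 0, 0]},
    {"grip": 0.3, "slide": [-1.2, -0.2, 0], "delta_rot": [0, 0, 0]},
    {"grip": 0.3, "slide": [-1.2, -0.2, 0], "delta_rot": [0, 0, 0]},
    {"grip": 0.3, "slide": [-1.2, -0.2, 0], "delta_rot": [0, 0, 0]},
  ],
)

```text
clock: 13.25
tcp_pos: [0.553, -0.0749, 0.0254]
orientation: [3.141, 0.002, -3.013]
contact_force: [6.3, 3.0, -2.3]
opening: 0.0595
grasp_force: 3.4
```

Call:
apply_moves(
  targets=[
    {"grip": 0.3, "slide": [-0.2, 0, 0], "delta_rot": [0, 0, 0]},
    {"grip": 0.3, "slide": [-0.4, -0.1, 0], "delta_rot": [0, 0, 0]},
    {"grip": 0.3, "slide": [-0.6, -0.1, 0], "delta_rot": [0, 0, 0]},
    {"grip": 0.3, "slide": [-0.8, -0.1, 0], "delta_rot": [0, 0, 0]},
    {"grip": 0.3, "slide": [-1, -0.1, 0], "delta_rot": [0, 0, 0]},
    {"grip": 0.3, "slide": [-1.2, -0.2, 0], "delta_rot": [0, 0, 0]},
    {"grip": 0.3, "slide": [-1.2, -0.2, 0], "delta_rot": [0, 0, 0]},
    {"grip": 0.3, "slide": [-1.2, -0.2, 0], "delta_rot": [0, 0, 0]},
    {"grip": 0.3, "slide": [-1.2, -0.2, 0], "delta_rot": [0, 0, 0]},
    {"grip": 0.3, "slide": [-1.2, -0.2, 0], "delta_rot": [0, 0, 0]},
  ],
)

```text
clock: 14.25
tcp_pos: [0.553, -0.075, 0.0258]
orientation: [3.141, 0.004, -3.013]
contact_force: [10.4, 4.4, -2.1]
opening: 0.0597
grasp_force: 5.5
```

Call:
apply_moves(
  targets=[
    {"grip": 0.3, "slide": [-0.3, 0, 0], "delta_rot": [0, 0, 0]},
    {"grip": 0.3, "slide": [-0.6, -0.1, 0], "delta_rot": [0, 0, 0]},
    {"grip": 0.3, "slide": [-0.8, -0.1, 0], "delta_rot": [0, 0, 0]},
    {"grip": 0.3, "slide": [-0.8, -0.1, 0], "delta_rot": [0, 0, 0]},
    {"grip": 0.3, "slide": [-0.8, -0.1, 0], "delta_rot": [0, 0, 0]},
    {"grip": 0.3, "slide": [-0.8, -0.1, 0], "delta_rot": [0, 0, 0]},
    {"grip": 0.3, "slide": [0, 0, 0], "delta_rot": [0, 0, 0]},
    {"grip": 0.3, "slide": [2, 0.3, 0], "delta_rot": [0, 0, 0]},
    {"grip": 0.3, "slide": [5, 0.7, 0], "delta_rot": [0, 0, 0]},
    {"grip": 0.3, "slide": [8, 1, 0], "delta_rot": [0, 0, 0]},
  ],
)

```text
clock: 15.25
tcp_pos: [0.5586, -0.0744, 0.0251]
orientation: [3.142, -0.001, -3.013]
contact_force: [-0.7, -0.1, 0.4]
opening: 0.0593
grasp_force: 0.0
```

```bash
python3 - <<'E'
from h import *
snap('side','s3.png'); snap('top','t3.png');q=cv2.imread('pics/s3.png')
s=robot.read_state(); print(tob(s['tcp_pos']),s['contact_force'])
a=cv2.resize(q[170:300,320:400],None,fx=4.6,fy=4.6,interpolation=cv2.INTER_CUBIC)
q=cv2.imread('pics/t3.png'); b=cv2.resize(q[240:335,330:400],None,fx=5.5,fy=5.5,interpolation=cv2.INTER_CUBIC)
o=np.zeros((600,800,3),np.uint8); o[:a.shape[0],:a.shape[1]]=a; o[:b.shape[0],400:400+b.shape[1]]=b; cv2.imwrite('pics/c6.png',o)
E
```

```text
[0.08797844 0.00111728] [-0.92258254 -0.08139469 -0.7744659 ]
```

View pics/c6.png

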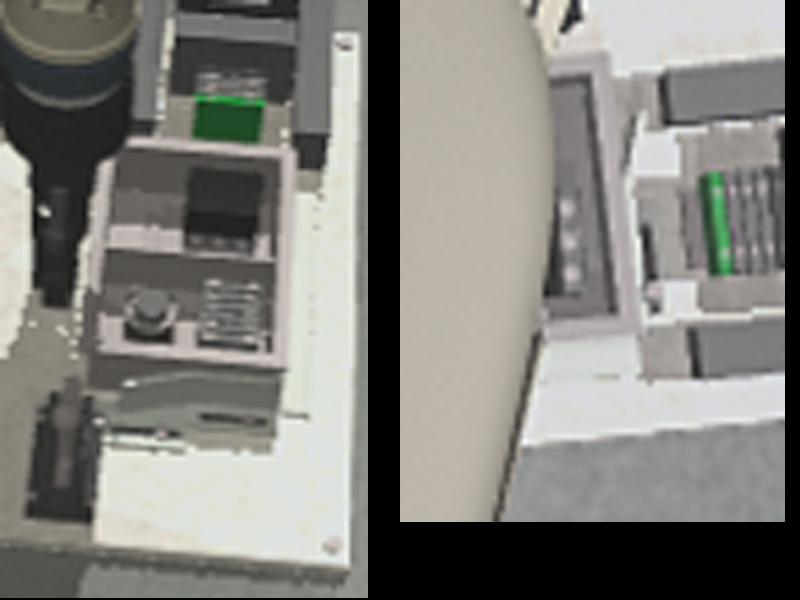

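The tray's near lip now overlies the front stop: right-hand lip corners are at (607,52) and (638,332) in the crop, and the far side is just clear of the casing. Next I lift out, close the fingers and go over to the +y side of the knob.

Call:
apply_moves(
  targets=[
    {"grip": 0.3, "slide": [3, 0.4, 0], "delta_rot": [0, 0, 0]},
    {"grip": 0.3, "slide": [3, 0.4, 25], "delta_rot": [0, 0, 0]},
    {"grip": 0.3, "slide": [3, 0.4, 60], "delta_rot": [0, 0, 0]},
    {"grip": 1, "slide": [3, 0.4, 100], "delta_rot": [0, 0, 0]},
    {"grip": 1, "slide": [-4, 30, 130], "delta_rot": [0, 0, 0]},
    {"grip": 1, "slide": [-12, 70, 135], "delta_rot": [0, 0, 0]},
    {"grip": 1, "slide": [-22, 115, 135], "delta_rot": [0, 0, 0]},
    {"grip": 1, "slide": [-33, 155, 135], "delta_rot": [0, 0, 0]},
    {"grip": 1, "slide": [-42.5, 188, 130], "delta_rot": [0, 0, 0]},
    {"grip": 1, "slide": [-42.5, 188, 120], "delta_rot": [0, 0, 0]},
  ],
)

```text
clock: 16.35
tcp_pos: [0.5155, 0.1169, 0.1459]
orientation: [3.141, 0.001, -3.009]
contact_force: [-1.3, -0.8, 0.2]
opening: -0.0
grasp_force: 0.0
```

```bash
python3 - <<'E'
from h import *
np.set_printoptions(precision=2,suppress=True)
t=(np.array([[607,52],[638,332]])-[400,0])/5.5+[330,240]
print(tob(onz('top',t,.057))*1e3)
snap('side','s4.png'); snap('top','t4.png')
s=robot.read_state(); print(tob(s['tcp_pos'])*1e3,s['tcp_pos'],s['contact_force'])
q=cv2.imread('pics/s4.png'); a=cv2.resize(q[190:300,310:400],None,fx=4.4,fy=4.4,interpolation=cv2.INTER_CUBIC)
q=cv2.imread('pics/t4.png'); b=cv2.resize(q[200:330,250:390],None,fx=2.8,fy=2.8,interpolation=cv2.INTER_CUBIC)
o=np.zeros((500,800,3),np.uint8); o[:a.shape[0],:a.shape[1]]=a; o[:b.shape[0],400:400+b.shape[1]]=b; cv2.imwrite('pics/c7.png',o)
E
```

```text
[[ 68.58 -84.64]
 [-51.67 -84.01]]
[ 69.57 193.75] [0.52 0.11 0.14] [ 0.63 -0.78 -0.18]
```

View pics/c7.png

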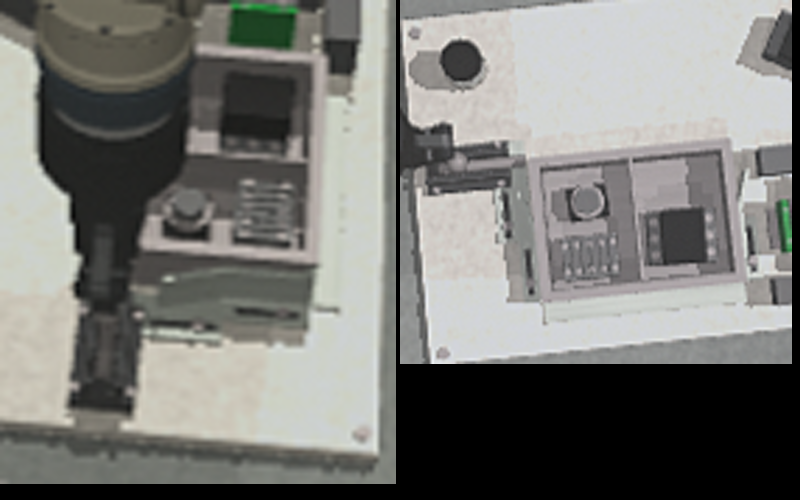

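The tray is seated square (lip corners (525,157), (725,137), (747,282), (548,302) in the right crop). The knob is at (457,163) and the fingers are just left of it. I descend on its +y side.

Call:
apply_moves(
  targets=[
    {"grip": 1, "slide": [0, 0, -25], "delta_rot": [0, 0, 0]},
    {"grip": 1, "slide": [0, 0, -50], "delta_rot": [0, 0, 0]},
    {"grip": 1, "slide": [0, 0, -72], "delta_rot": [0, 0, 0]},
    {"grip": 1, "slide": [0, 0, -86], "delta_rot": [0, 0, 0]},
    {"grip": 1, "slide": [0, 0, -94], "delta_rot": [0, 0, 0]},
    {"grip": 1, "slide": [0.3, -2, -94], "delta_rot": [0, 0, 0]},
    {"grip": 1, "slide": [0.6, -5, -94], "delta_rot": [0, 0, 0]},
    {"grip": 1, "slide": [1, -8, -94], "delta_rot": [0, 0, 0]},
    {"grip": 1, "slide": [1.4, -11, -94], "delta_rot": [0, 0, 0]},
    {"grip": 1, "slide": [1.8, -14, -94], "delta_rot": [0, 0, 0]},
  ],
)

```text
clock: 17.45
tcp_pos: [0.5186, 0.0993, 0.0518]
orientation: [-3.141, 0.001, -3.013]
contact_force: [0.6, -0.6, -0.1]
opening: -0.0003
grasp_force: 0.0
```

Call:
apply_moves(
  targets=[
    {"grip": 1, "slide": [0.2, -1.5, 0], "delta_rot": [0, 0, 0]},
    {"grip": 1, "slide": [0.4, -3, 0], "delta_rot": [0, 0, 0]},
    {"grip": 1, "slide": [0.6, -4.5, 0], "delta_rot": [0, 0, 0]},
    {"grip": 1, "slide": [0.8, -6, 0], "delta_rot": [0, 0, 0]},
    {"grip": 1, "slide": [1, -7.5, 0], "delta_rot": [0, 0, 0]},
    {"grip": 1, "slide": [1.2, -9, 0], "delta_rot": [0, 0, 0]},
    {"grip": 1, "slide": [1.4, -10.5, 0], "delta_rot": [0, 0, 0]},
    {"grip": 1, "slide": [1.6, -12, 0], "delta_rot": [0, 0, 0]},
    {"grip": 1, "slide": [1.8, -13.5, 0], "delta_rot": [0, 0, 0]},
    {"grip": 1, "slide": [2, -15, 0], "delta_rot": [0, 0, 0]},
  ],
)

```text
clock: 18.45
tcp_pos: [0.5203, 0.0847, 0.0513]
orientation: [3.141, 0.0, -3.013]
contact_force: [-0.1, 2.9, 0.1]
opening: 0.0004
grasp_force: 1.5
```

Call:
apply_moves(
  targets=[
    {"grip": 1, "slide": [0.2, -1.2, 0], "delta_rot": [0, 0, 0]},
    {"grip": 1, "slide": [0.3, -2.4, 0], "delta_rot": [0, 0, 0]},
    {"grip": 1, "slide": [0.5, -3.6, 0], "delta_rot": [0, 0, 0]},
    {"grip": 1, "slide": [0.6, -4.8, 0], "delta_rot": [0, 0, 0]},
    {"grip": 1, "slide": [0.8, -6, 0], "delta_rot": [0, 0, 0]},
    {"grip": 1, "slide": [0.9, -7.2, 0], "delta_rot": [0, 0, 0]},
    {"grip": 1, "slide": [1.1, -8.4, 0], "delta_rot": [0, 0, 0]},
    {"grip": 1, "slide": [1.3, -9.6, 0], "delta_rot": [0, 0, 0]},
    {"grip": 1, "slide": [1.4, -10.8, 0], "delta_rot": [0, 0, 0]},
    {"grip": 1, "slide": [1.6, -12, 0], "delta_rot": [0, 0, 0]},
  ],
)

```text
clock: 19.45
tcp_pos: [0.5219, 0.0725, 0.0513]
orientation: [3.142, -0.0, -3.013]
contact_force: [-0.1, 2.7, -0.0]
opening: -0.0
grasp_force: 1.5
```

Call:
apply_moves(
  targets=[
    {"grip": 1, "slide": [0.1, -1, 0], "delta_rot": [0, 0, 0]},
    {"grip": 1, "slide": [0.3, -2, 0], "delta_rot": [0, 0, 0]},
    {"grip": 1, "slide": [0.4, -3, 0], "delta_rot": [0, 0, 0]},
    {"grip": 1, "slide": [0.5, -4, 0], "delta_rot": [0, 0, 0]},
    {"grip": 1, "slide": [0.7, -5, 0], "delta_rot": [0, 0, 0]},
    {"grip": 1, "slide": [0.8, -6, 0], "delta_rot": [0, 0, 0]},
    {"grip": 1, "slide": [0.9, -7, 0], "delta_rot": [0, 0, 0]},
    {"grip": 1, "slide": [1, -8, 0], "delta_rot": [0, 0, 0]},
    {"grip": 1, "slide": [1.1, -8.5, 0], "delta_rot": [0, 0, 0]},
    {"grip": 1, "slide": [1.2, -9, 0], "delta_rot": [0, 0, 0]},
  ],
)

```text
clock: 20.45
tcp_pos: [0.5231, 0.0635, 0.0513]
orientation: [-3.142, -0.0, -3.013]
contact_force: [-1.2, 2.5, -0.5]
opening: -0.0002
grasp_force: 1.5
```

Call:
apply_moves(
  targets=[
    {"grip": 1, "slide": [0.1, -0.5, 0], "delta_rot": [0, 0, 0]},
    {"grip": 1, "slide": [0.1, -1, 0], "delta_rot": [0, 0, 0]},
    {"grip": 1, "slide": [0.2, -1.5, 0], "delta_rot": [0, 0, 0]},
    {"grip": 1, "slide": [0.3, -2, 0], "delta_rot": [0, 0, 0]},
    {"grip": 1, "slide": [0.3, -2.5, 0], "delta_rot": [0, 0, 0]},
    {"grip": 1, "slide": [0.4, -3, 0], "delta_rot": [0, 0, 0]},
    {"grip": 1, "slide": [0.4, -3.5, 0], "delta_rot": [0, 0, 0]},
    {"grip": 1, "slide": [0.5, -4, 0], "delta_rot": [0, 0, 0]},
    {"grip": 1, "slide": [0.5, -4, 0], "delta_rot": [0, 0, 0]},
    {"grip": 1, "slide": [0.5, -4, 0], "delta_rot": [0, 0, 0]},
  ],
)

```text
clock: 21.45
tcp_pos: [0.5236, 0.0595, 0.0513]
orientation: [-3.141, -0.0, -3.013]
contact_force: [-0.7, 2.1, -0.5]
opening: 0.0003
grasp_force: 1.2
```

Call:
apply_moves(
  targets=[
    {"grip": 1, "slide": [0, -0.3, 0], "delta_rot": [0, 0, 0]},
    {"grip": 1, "slide": [0.1, -0.6, 0], "delta_rot": [0, 0, 0]},
    {"grip": 1, "slide": [0.1, -0.9, 0], "delta_rot": [0, 0, 0]},
    {"grip": 1, "slide": [0.2, -1.2, 0], "delta_rot": [0, 0, 0]},
    {"grip": 1, "slide": [0.2, -1.5, 0], "delta_rot": [0, 0, 0]},
    {"grip": 1, "slide": [0.2, -1.8, 0], "delta_rot": [0, 0, 0]},
    {"grip": 1, "slide": [0.3, -2.1, 0], "delta_rot": [0, 0, 0]},
    {"grip": 1, "slide": [0.3, -2.5, 0], "delta_rot": [0, 0, 0]},
    {"grip": 1, "slide": [0.3, -2.5, 0], "delta_rot": [0, 0, 0]},
    {"grip": 1, "slide": [0.3, -2.5, 0], "delta_rot": [0, 0, 0]},
  ],
)

```text
clock: 22.45
tcp_pos: [0.524, 0.0571, 0.0513]
orientation: [3.142, 0.0, -3.013]
contact_force: [-1.1, 2.4, 0.2]
opening: 0.0
grasp_force: 1.5
```

Call:
apply_moves(
  targets=[
    {"grip": 1, "slide": [0, -0.3, 0], "delta_rot": [0, 0, 0]},
    {"grip": 1, "slide": [0.1, -0.6, 0], "delta_rot": [0, 0, 0]},
    {"grip": 1, "slide": [0.1, -0.9, 0], "delta_rot": [0, 0, 0]},
    {"grip": 1, "slide": [0.2, -1.2, 0], "delta_rot": [0, 0, 0]},
    {"grip": 1, "slide": [0.2, -1.5, 0], "delta_rot": [0, 0, 0]},
    {"grip": 1, "slide": [0.2, -1.8, 0], "delta_rot": [0, 0, 0]},
    {"grip": 1, "slide": [0.3, -2.1, 0], "delta_rot": [0, 0, 0]},
    {"grip": 1, "slide": [0.3, -2.5, 0], "delta_rot": [0, 0, 0]},
    {"grip": 1, "slide": [0.3, -2.5, 0], "delta_rot": [0, 0, 0]},
    {"grip": 1, "slide": [0.3, -2.5, 0], "delta_rot": [0, 0, 0]},
  ],
)

```text
clock: 23.45
tcp_pos: [0.524, 0.0566, 0.0513]
orientation: [3.138, 0.0, -3.012]
contact_force: [-1.2, 13.9, 1.5]
opening: 0.0002
grasp_force: 7.2
```

Call:
apply_moves(
  targets=[
    {"grip": 1, "slide": [0, -0.3, 0], "delta_rot": [0, 0, 0]},
    {"grip": 1, "slide": [0.1, -0.6, 0], "delta_rot": [0, 0, 0]},
    {"grip": 1, "slide": [0.1, -0.9, 0], "delta_rot": [0, 0, 0]},
    {"grip": 1, "slide": [0.2, -1.2, 0], "delta_rot": [0, 0, 0]},
    {"grip": 1, "slide": [0.2, -1.5, 0], "delta_rot": [0, 0, 0]},
    {"grip": 1, "slide": [0.2, -1.8, 0], "delta_rot": [0, 0, 0]},
    {"grip": 1, "slide": [0.3, -2.1, 0], "delta_rot": [0, 0, 0]},
    {"grip": 1, "slide": [0.3, -2.5, 0], "delta_rot": [0, 0, 0]},
    {"grip": 1, "slide": [0.3, -2.5, 0], "delta_rot": [0, 0, 0]},
    {"grip": 1, "slide": [0.3, -2.5, 0], "delta_rot": [0, 0, 0]},
  ],
)

```text
clock: 24.45
tcp_pos: [0.524, 0.0562, 0.0514]
orientation: [3.133, 0.001, -3.01]
contact_force: [-1.7, 25.9, 3.0]
opening: 0.0002
grasp_force: 13.1
```

Rigid end: the finger sits where the knob would be at about y = 113, as expected for a fully shot bolt. I back off and lift away.

Call:
apply_moves(
  targets=[
    {"grip": 1, "slide": [-0.4, 3, 0], "delta_rot": [0, 0, 0]},
    {"grip": 1, "slide": [-0.8, 6, 0], "delta_rot": [0, 0, 0]},
    {"grip": 1, "slide": [-1.6, 14, 0], "delta_rot": [0, 0, 0]},
    {"grip": 1, "slide": [-3, 25, 0], "delta_rot": [0, 0, 0]},
    {"grip": 1, "slide": [-3, 30, 20], "delta_rot": [0, 0, 0]},
    {"grip": 1, "slide": [-3, 40, 55], "delta_rot": [0, 0, 0]},
    {"grip": 1, "slide": [-3, 70, 85], "delta_rot": [0, 0, 0]},
    {"grip": 1, "slide": [-3, 105, 110], "delta_rot": [0, 0, 0]},
    {"grip": 1, "slide": [-3, 140, 130], "delta_rot": [0, 0, 0]},
    {"grip": 1, "slide": [-3, 160, 140], "delta_rot": [0, 0, 0]},
  ],
)

```text
clock: 25.45
tcp_pos: [0.5217, 0.2147, 0.1934]
orientation: [3.141, 0.003, -3.012]
contact_force: [-0.2, -0.7, -1.1]
opening: 0.0001
grasp_force: 0.0
```

```bash
python3 - <<'E'
from h import *
snap('top','t5.png'); q=cv2.imread('pics/t5.png')
print(robot.read_state()['contact_force'])
cv2.imwrite('pics/c8.png',cv2.resize(q[180:340,240:445],None,fx=3.7,fy=3.7,interpolation=cv2.INTER_CUBIC))
E
```

```text
[-1.72174566  1.01684565  1.1446956 ]
```

View pics/c8.png

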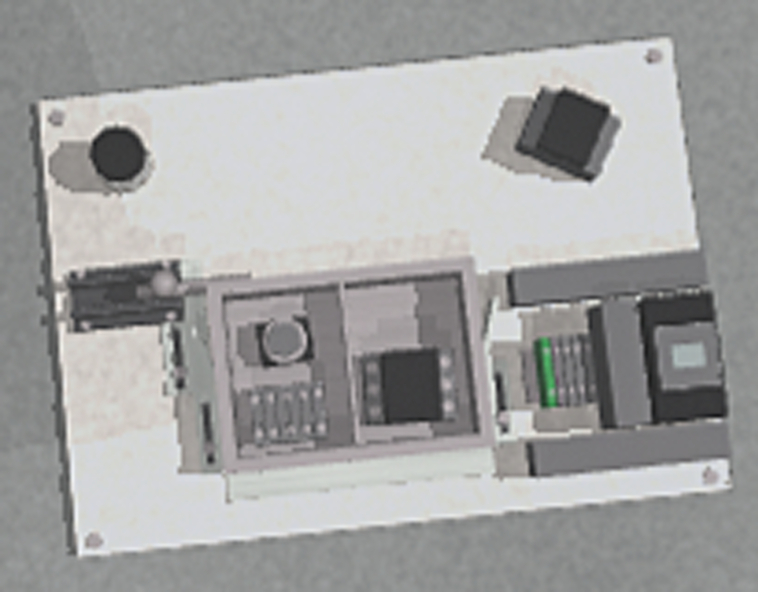

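The knob has moved from (113,287) to (166,284), about 32 mm. The nose reaches (250,274) behind the tray, which sits square, and the bystanders are untouched.

```bash
python3 -c "
from cell import robot
print(robot.job_done())"
```

```text
the job is handed in; nothing more can be done
None
```

The tray is home and square against the front stop, the bolt is pushed to its rigid end behind it, and the arm is clear; I handed the job in at about 25 s, and no verdict was returned.

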